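# Put the spare wheel in the sliding-cover case

## Robot

A 6-joint arm with a two-finger parallel gripper is mounted at the origin on the work surface. World frame = base frame: x ahead of the robot, y to its left, z up, the work surface at z = 0. Lengths are in m, angles in rad, forces in N, time in s.
With the tool pointing down it reaches from about 0.3 to 0.875 m from the base axis. Payload 6.4 kg.
Tool frame: the origin (TCP) lies midway between the tips of the shut fingers; the grasp point (between the pads) lies 19 mm behind it (ctrl.tcp_to_grasp is the distance from the TCP to the grasp point, in m); z points along the fingers, y is the direction in which the jaws open and shut (so a half turn about z gives the same grasp; the last joint's range is limited). The gripper opens to 85 mm and grips with 20 to 120 N. Pads are 22 mm wide; open, the fingers measure 114 mm over their backs; the gripper's body (76 mm by 85 mm) begins 54 mm behind the grasp point. The pads swing forward as they close: fully open they stand 13 mm farther back than shut.
Start: joints at [1.001, 0.181, 1.607, -0, 1.354, -0.206], TCP at [0.205, 0.537, 0.231] pointing down, gripper open.
Joint ranges: [-2.99, 2.99], [-0.89, 2.07], [0.3, 2.58], [-1.14, 4.28], [0, 2.63], [-3.12, 3.12]. Speed limits (rad/s): [2.57, 2.57, 3.01, 3.14, 3.14, 3.14].

## Interface

Orientations are given as a unit quaternion [w, x, y, z].
In Python, from bench import monitor, imaging, order, spotter, ctrl gives the robot as it stands.
- The arm moves only by the shell command python3 -m pendant 'ROWS'. ROWS is JSON, a list that holds one entry, the list of rows, each a list of 5 numbers: the shift along the world's x, y, z in mm, then the turn about the world's z in degrees, then the finger opening in mm, from 0 to 85.4. A call has 1 to 8 rows; each row shifts and turns the commanded pose from where the row before left it; what a row does not reach is not made up. A row lasts 1/8 s, in which the tool goes at most 62.5 mm and 10.7 degrees, less where a joint would pass 70% of its speed; a pose out of reach is approached as far as the arm can. A call with a gripper value outside its range is refused whole. The fingers move at their own pace and stop on an object; the grip force is fixed at half the most. Time passes only in rows, so rows that do not move let the fingers close. It gives the time, the measured TCP pose, the force and the opening at its end, in the units of the state.
- monitor.get_obs(): the state, without advancing time (a new reading comes with each control period).
- imaging.camera(name): name is "scene" or "top" or "wrist"; returns a dict with "img" (384x512x3 uint8, red, green, blue), "vfov" (degrees; the focal length in pixels is half the picture's height over the tangent of half this angle, whatever the lens; pixels are square), "cx", "cy" (the principal point, pixels), "distortion" ([k1, k2, p1, p2, k3] as OpenCV has them; the pictures are not rectified), "origin" and "orientation" of the camera in the world. Camera axes: x right, y down, z forward; pixel columns grow to the right and rows downward; lengths in m; the calibration is good to about 2 mm. A picture is of the moment at which its call begins. There is no depth.
- order.hand_in(): hands the job in, once; it reports no verdict.
Trained networks look in the newest picture that a camera, given by its name, has taken for a name from the list of things; names that differ only in an ending like _2 or _b are one class to them, and where a whole thing is asked for, a point or a joint stands for the part that bears it (a point fixed in the world has none). Each returns a list of dicts, best first, with "confidence" (0 to 1); they miss things now and then, are a little off and sometimes report something else, mostly with a low value. They report only what shows in the picture. A call takes as long as a camera call. They do not tell look-alikes from the thing itself.
- spotter.recognise(camera, thing): "at" ([x, y, z] in m, in the coordinates of the camera as it stood for that picture, good to about 4 mm: the middle of the surface that is visible of it).
- spotter.tip_of(camera, thing): "at" ([x, y, z] in m, in the coordinates of the camera as it stood for that picture, good to about 4 mm: a listed point, or the origin of a listed thing).
The state is a dict: "time_s": time; "q": joint angles; "dq": joint speeds; "joint_efforts": joint torques, N m; "eef_pos": TCP position; "eef_rot": TCP orientation; "wrist_force": force on the tool from outside, world axes, zero at the start; "torque": the same for the moment, N m; "opening": opening from 0.0 (shut) to 1.0 (fully open).
Only numpy, scipy, OpenCV 4.12 (cv2) and the standard library are available. Lean on these libraries where they do the work, as an engineer would, in place of code of your own. Each camera call takes 0.05 s, during which the arm holds its last target. There are 200 camera calls.

## Task

Slide the flush cover of the red spare-wheel case fully open by pressing a fingertip on it, set (do not drop) the wheel with the lime-yellow hub flat in the uncovered bay, then slide the cover fully shut again the same way. The case and cover are thin and sprung: press only as hard as it takes to drag the cover, never with more than about 15 N. Leave everything else on the bench where it is.

Things in the scene. Friction and masses are not known exactly. Their poses are not given: they have to be found in the camera images.
- case: red case fixed to the bench, 108 mm (its x) by 262 mm (its y) by 56 mm high, turned at most 0.5 rad; origin at the centre of its underside, z up. Its -y half is a bay, its +y half a closed dark-red deck (top 34 mm above the bench). Rails and end walls are 8 mm thick, tops at 56 mm. More than 16 N between robot and case or cover damages it.
- channel (a point): middle of the 92 mm wide channel between the rails, at rail-top height, 56 mm above the bench. In it lies the cover: grey with a dark ribbed pad, flat, no handle, 90 mm (case x) by 126 mm (case y), 5 mm thick. It covers the bay when shut and slides over the deck to open. It drags with about 4 N and stays where it is left.
- home (a point): point over the centre of the shut cover, at rail-top height; the cover's centre is here plus cover along case +y. The cover's depth is not measured and varies: its top lies 1 to 9 mm below this height, so feel for it. It is sprung: it yields 1 mm per 4 N for up to 5 mm, then is hard. It follows a fingertip pressing with some 6 to 9 N or more (friction about 0.48 to 0.72).
- cover (a joint): how far the cover has slid towards the case's +y: 0 m = fully shut (against its stop), 0.120 m = fully open (against its other stop)
- bay (a point): centre of the bay's floor, 6 mm above the bench, at case x = 0, y = -62 mm; axes as the case. The bay is 92 mm (x) by 119 mm (y) inside, 50 mm deep below the rail tops
- wheel: the wheel to put away: black tyre with a bright lime-yellow hub, a solid disc of 46 mm diameter, 26 mm high, about 60 g, lying flat on the bench; origin at the centre of its underside, z up along its axle
- white_wheel: a second wheel like it but with a WHITE hub (46 mm diameter, 26 mm high, lying flat); bystander
- tape: roll of green tape lying flat, 68 mm diameter, 22 mm high, origin at the centre of its underside; bystander
- driver: screwdriver lying on the bench beyond the work area; bystander
- glue: small glue bottle, 40 mm diameter, 75 mm high, standing; bystander
- motor: small electric motor, upright steel cylinder 36 mm diameter, 50 mm high; bystander
- spray: spray can, 52 mm diameter, 190 mm high, standing; bystander
Not all that is in view belongs to the job. Leave any blue or orange look-alike of the wheel alone.

How it is judged:
By the outcome, as a careful person would: the job done as asked, in the order asked, and still so for the second after the job is handed in, with the robot touching nothing.
It also fails if it takes over 69 s, if anything falls off the work surface, if the arm or the gripper's body presses on something with over 40 N, if the wrist force passes 120 N, or if a joint passes its speed limit or range.

## Working session

There is one attempt and no reset: what is moved stays moved. The work goes in short steps, Python scripts to look and compute and a shell command to move; the robot and the scene stay as the last step left them, time stands still between calls to the robot, and variables do not carry over. Pictures are saved under pics/ and viewed, about 8 in all and at most 12, crops included, and the job is handed in when it is done.

```bash
ls; mkdir -p pics
cat > h.py <<'E'
import numpy as np, cv2
from scipy.spatial.transform import Rotation as R
from bench import monitor, imaging, order, spotter, ctrl
def rot(c): q=c["orientation"]; return R.from_quat([q[1],q[2],q[3],q[0]]).as_matrix()
def K(c):
    f=192/np.tan(np.radians(c["vfov"])/2); return np.array([[f,0,c["cx"]],[0,f,c["cy"]],[0,0,1.]])
def px2w(c,uv,z):
    p=cv2.undistortPoints(np.array(uv,float).reshape(-1,1,2),K(c),np.array(c["distortion"],float)).reshape(-1,2)
    d=np.c_[p,np.ones(len(p))]@rot(c).T; o=np.array(c["origin"]); return o+d*((z-o[2])/d[:,2])[:,None]
def w2px(c,P):
    Pc=(np.array(P,float).reshape(-1,3)-c["origin"])@rot(c)
    return cv2.projectPoints(Pc,np.zeros(3),np.zeros(3),K(c),np.array(c["distortion"],float))[0].reshape(-1,2)
def cam2w(c,p): return rot(c)@np.array(p)+np.array(c["origin"])
def save(img,n): cv2.imwrite("pics/"+n,cv2.cvtColor(img,cv2.COLOR_RGB2BGR))
E
python3 - <<'E'
from h import *
np.set_printoptions(precision=4,suppress=True)
ims=[]
for n in ["scene","top"]:
    c=imaging.camera(n); ims.append(c["img"]); save(c["img"],n+"0.png"); print(n,c["vfov"],c["origin"],c["distortion"])
    for t in ["wheel","case","bay","home","channel","tape","glue","motor","spray","driver","cover"]:
        for f in ("tip_of",) :
            try: 
                for d in getattr(spotter,f)(n,t)[:5]:
                    w=cam2w(c,d["at"]); print(n,t,f,round(d["confidence"],2),w,w2px(c,w).round()[0])
            except Exception as e: print(t,f,e)
print(monitor.get_obs())
E
```

```text
pics
scene 45.67193345805724 [ 1.195  -0.522   0.8865] [-0.1425  0.      0.      0.      0.    ]
scene wheel tip_of 0.74 [ 0.6484 -0.25   -0.0057] [170. 290.]
scene wheel tip_of 0.63 [ 0.7708 -0.0303  0.0001] [274. 261.]
scene wheel tip_of 0.61 [ 0.527  -0.1213 -0.0021] [179. 230.]
scene wheel tip_of 0.57 [ 0.6256 -0.0879  0.0026] [215. 242.]
scene case tip_of 0.66 [ 0.5325  0.1059 -0.0014] [243. 185.]
scene bay tip_of 0.75 [0.5504 0.0495 0.0055] [233. 197.]
scene home tip_of 0.91 [0.5478 0.0544 0.0551] [233. 183.]
scene channel tip_of 0.56 [0.5291 0.1068 0.0572] [242. 169.]
scene tape tip_of 0.95 [ 0.5404 -0.316   0.0018] [119. 278.]
scene tape tip_of 0.56 [ 0.7705 -0.0351  0.0026] [273. 262.]
scene glue tip_of 0.77 [ 0.7461 -0.2325 -0.0007] [204. 310.]
scene motor tip_of 0.49 [0.7543 0.1886 0.0006] [325. 208.]
scene spray tip_of 0.87 [ 0.5415  0.5243 -0.0019] [335. 121.]
scene driver tip_of 0.9 [ 0.7723 -0.0356  0.    ] [273. 263.]
cover tip_of it knows: bay, case, channel, driver, glue, home, motor, spray, tape, wheel, white_wheel
top 43.51928512504021 [0.43   0.1014 1.3563] [-0.0
[... 900 characters left out ...]
] [293. 137.]
top driver tip_of 0.47 [0.5493 0.0508 0.0057] [263. 213.]
top driver tip_of 0.23 [ 0.5279  0.1077 -0.0004] [243. 221.]
cover tip_of it knows: bay, case, channel, driver, glue, home, motor, spray, tape, wheel, white_wheel
{'time_s': 1.1, 'q': array([ 1.0007,  0.1808,  1.607 ,  0.    ,  1.3538, -0.2063]), 'dq': array([ 0.0003,  0.0008, -0.0004,  0.0016, -0.0003,  0.0009]), 'joint_efforts': array([  0.001 , -44.4851, -35.1686,  -0.0003,   0.0005,  -0.    ]), 'eef_pos': array([0.2046, 0.5374, 0.2313]), 'eef_rot': array([-0.    ,  0.1809,  0.9835,  0.    ]), 'wrist_force': array([ 0.2381, -1.1527, -0.5389]), 'torque': array([-0.0004, -0.0097, -0.0405]), 'opening': 1.001206013689161}
```

Run:
```python
import cv2, numpy as np
a=cv2.imread("pics/top0.png"); b=cv2.imread("pics/scene0.png")
a=cv2.resize(a[120:270,180:420],(800,500)); 
cv2.imwrite("pics/t1.png",a)
cv2.imwrite("pics/s1.png",cv2.resize(b[120:330,100:380],(800,600)))
```

```text
(no output)
```

View pics/t1.png

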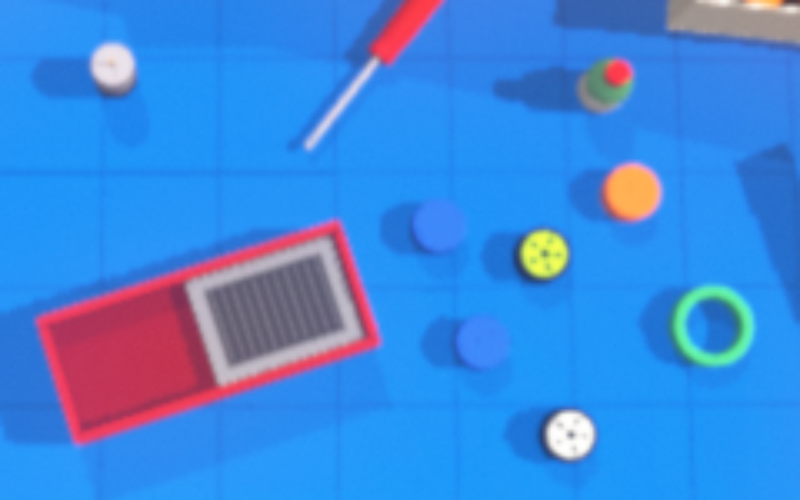

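View pics/s1.png

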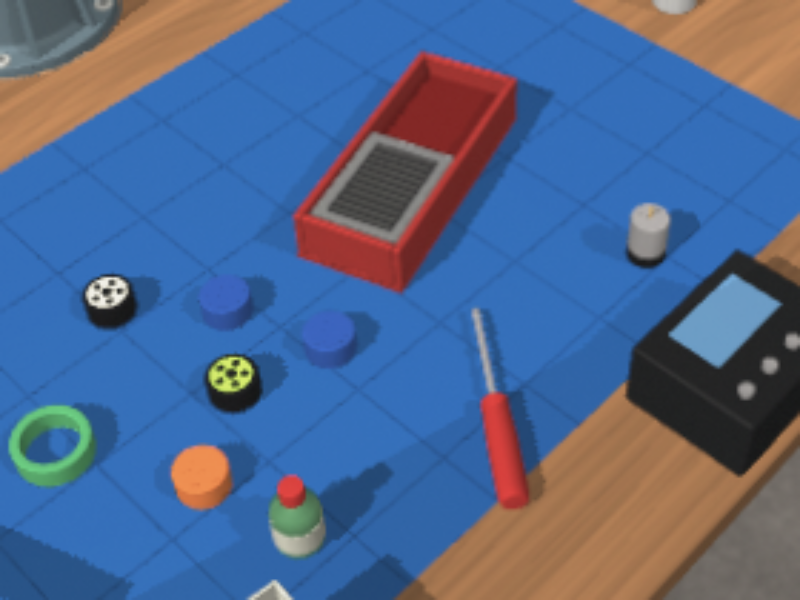

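Candidates (top-image pixels): lime wheel (343,196), white wheel (351,250), blue discs (312,188) and (325,223), orange disc (370,178). The lime-hubbed one at (343,196) is the target; both pictures show it clearly. The case's bay half (towards the robot's right) is shut by the cover. Next I fit the poses from colour.

Run:
```python
from h import *
np.set_printoptions(precision=4,suppress=True)
for n in ["top","scene"]:
    c=imaging.camera(n); hsv=cv2.cvtColor(c["img"],cv2.COLOR_RGB2HSV); H,S,V=cv2.split(hsv)
    m=((H>24)&(H<40)&(S>130)&(V>120)).astype(np.uint8)
    nn,_,st,ce=cv2.connectedComponentsWithStats(m)
    i=1+st[1:,4].argmax(); print(n,"lime",st[i,4],ce[i],px2w(c,[ce[i]],.026))
    if n=="top":
        r=(((H<6)|(H>172))&(S>150)&(V>60)).astype(np.uint8)
        nn,l,st,ce=cv2.connectedComponentsWithStats(r); i=l[221,229] or l[245,205] 
        if i==0: i=1+st[1:,4].argmax()
        pts=np.argwhere(l==i)[:,::-1]; hull=cv2.convexHull(pts.astype(np.int32)).reshape(-1,2)
        w=px2w(c,hull,.056)[:,:2]; rc=cv2.minAreaRect((w*1000).astype(np.float32)); print("case",st[i],rc); print(cv2.boxPoints(rc))
```

```text
top lime 131 [342.8015 195.8092] [[ 0.5952 -0.1729  0.026 ]]
case [202 213  37  32 680] ((502.34075927734375, 170.2407684326172), (64.90057373046875, 91.45283508300781), 17.317222595214844)
[[457.7504 204.2353]
 [484.9724 116.9279]
 [546.9312 136.2463]
 [519.7091 223.5537]]
scene lime 160 [ 26.8188 351.8625] [[ 0.5698 -0.5712  0.026 ]]
```

Run:
```python
from h import *
np.set_printoptions(precision=4,suppress=True)
c=imaging.camera("top"); hsv=cv2.cvtColor(c["img"],cv2.COLOR_RGB2HSV); H,S,V=cv2.split(hsv)
r=(((H<8)|(H>170))&(S>120)&(V>60)); r[:183]=0; r[:,:185]=0; r[:,300:]=0
pts=np.argwhere(r)[:,::-1]; hull=cv2.convexHull(pts.astype(np.int32)).reshape(-1,2)
w=px2w(c,hull,.056)[:,:2]; rc=cv2.minAreaRect((w*1000).astype(np.float32)); print("case",rc); b=cv2.boxPoints(rc);print(b)
crop=[(340,222),(380,343),(78,442),(38,320)]
print(px2w(c,[(180+x/3.3333-.35,120+y/3.3333-.35) for x,y in crop],.056))
c=imaging.camera("scene"); hsv=cv2.cvtColor(c["img"],cv2.COLOR_RGB2HSV); H,S,V=cv2.split(hsv)
m=((H>24)&(H<40)&(S>130)&(V>120)); m[:,:150]=0; m[:,220:]=0; p=np.argwhere(m)[:,::-1].mean(0); print(m.sum(),p,px2w(c,[p],.026))
```

```text
case ((528.364990234375, 109.15687561035156), (104.5316162109375, 257.2481689453125), 18.341907501220703)
[[438.2782 214.7989]
 [519.2308 -29.3799]
 [618.4518   3.5148]
 [537.4991 247.6936]]
[[ 0.6179  0.0007  0.056 ]
 [ 0.5186 -0.0309  0.056 ]
 [ 0.4389  0.2135  0.056 ]
 [ 0.5374  0.2471  0.056 ]]
123 [180.374  250.6423] [[ 0.6    -0.1732  0.026 ]]
```

```bash
python3 -m pendant '[[[35,-48,0,4.9,0],[35,-48,0,4.9,0],[35,-48,0,4.9,0],[35,-48,0,4.9,0],[35,-48,-5,4.9,0],[35,-48,-10,4.9,0],[35,-48,-15,4.9,0],[35,-48,-15,4.8,0]]]'; python3 -m pendant '[[[35,-50,-20,0,0],[28,-50,-25,0,0],[0,0,-40,0,0],[0,0,-15,0,0],[0,0,0,0,0],[0,0,0,0,0]]]'
```

```text
time_s: 2.3
eef_pos: [0.4858, 0.1517, 0.1863]
eef_rot: [0.001, -0.16, 0.987, 0.0]
wrist_force: [0.4, 1.1, 0.4]
opening: 0.0
time_s: 3.05
eef_pos: [0.5476, 0.0554, 0.0884]
eef_rot: [0.001, -0.159, 0.987, -0.0]
wrist_force: [-0.0, -1.2, 0.7]
opening: -0.002
```

```bash
python3 -m pendant '[[[0,-3,-20,0,0],[0,0,-9,0,0],[0,0,0,0,0]]]'; for i in 1 2 3; do :; done; python3 -m pendant '[[[0,0,-2,0,0],[0,0,0,0,0]]]'; python3 -m pendant '[[[0,0,-1,0,0],[0,0,0,0,0]]]';python3 -m pendant '[[[0,0,-1,0,0],[0,0,0,0,0]]]'
```

```text
time_s: 3.42
eef_pos: [0.5466, 0.0522, 0.0581]
eef_rot: [-0.0, -0.159, 0.987, 0.0]
wrist_force: [-0.5, 0.9, 0.1]
opening: -0.002
time_s: 3.68
eef_pos: [0.547, 0.0518, 0.0563]
eef_rot: [0.0, -0.159, 0.987, -0.0]
wrist_force: [0.1, -0.6, -0.9]
opening: -0.001
time_s: 3.92
eef_pos: [0.5467, 0.0517, 0.0549]
eef_rot: [0.0, -0.159, 0.987, -0.0]
wrist_force: [0.1, -0.1, -0.3]
opening: -0.005
time_s: 4.18
eef_pos: [0.5466, 0.0517, 0.0537]
eef_rot: [-0.0, -0.159, 0.987, 0.0]
wrist_force: [-0.3, 0.0, -0.5]
opening: -0.001
```

```bash
python3 -m pendant '[[[0,0,-1,0,0],[0,0,0,0,0]]]'; python3 -m pendant '[[[0,0,-1,0,0],[0,0,0,0,0]]]';python3 -m pendant '[[[0,0,-1,0,0],[0,0,0,0,0]]]'
```

```text
time_s: 4.42
eef_pos: [0.5465, 0.0518, 0.0527]
eef_rot: [-0.0, -0.159, 0.987, 0.0]
wrist_force: [0.4, 0.4, -1.0]
opening: 0.002
time_s: 4.68
eef_pos: [0.5466, 0.0518, 0.0517]
eef_rot: [-0.0, -0.159, 0.987, 0.0]
wrist_force: [0.3, -0.2, -0.1]
opening: -0.002
time_s: 4.92
eef_pos: [0.5466, 0.0518, 0.0507]
eef_rot: [-0.0, -0.159, 0.987, 0.0]
wrist_force: [0.4, -0.1, 0.6]
opening: 0.002
```

```bash
python3 -m pendant '[[[0,0,-1,0,0],[0,0,0,0,0]]]'; python3 -m pendant '[[[0,0,-1,0,0],[0,0,0,0,0]]]'
```

```text
time_s: 5.18
eef_pos: [0.5466, 0.0518, 0.0497]
eef_rot: [-0.0, -0.159, 0.987, 0.0]
wrist_force: [-0.1, -0.1, 0.4]
opening: -0.003
time_s: 5.42
eef_pos: [0.5467, 0.0517, 0.0489]
eef_rot: [0.0, -0.159, 0.987, -0.0]
wrist_force: [-0.2, 0.8, 1.2]
opening: -0.002
```

```bash
python3 -m pendant '[[[0,0,-1,0,0],[0,0,0,0,0]]]'; python3 -c "
from h import *
print(monitor.get_obs()['wrist_force'],monitor.get_obs()['eef_pos'])"
```

```text
time_s: 5.68
eef_pos: [0.5468, 0.0517, 0.0481]
eef_rot: [0.0, -0.159, 0.987, -0.0]
wrist_force: [-1.6, 0.8, 4.3]
opening: -0.001
[-1.60450029  0.83503456  4.2681605 ] [0.54677028 0.0517278  0.04812476]
```

```bash
python3 -m pendant '[[[0,0,-1,0,0],[0,0,0,0,0]]]'; python3 -m pendant '[[[0,0,-0.7,0,0],[0,0,0,0,0]]]'
```

```text
time_s: 5.92
eef_pos: [0.5468, 0.0517, 0.0473]
eef_rot: [0.0, -0.159, 0.987, -0.0]
wrist_force: [-3.6, -0.3, 7.0]
opening: 0.004
time_s: 6.18
eef_pos: [0.5468, 0.0517, 0.0468]
eef_rot: [0.0, -0.159, 0.987, -0.0]
wrist_force: [-3.6, -0.2, 9.4]
opening: 0.002
```

```bash
python3 -m pendant '[[[0,0,-0.3,0,0],[-0.6,1.9,0,0,0],[-0.9,2.8,0,0,0],[-0.9,2.8,0,0,0]]]'; python3 -m pendant '[[[-0.9,2.8,0,0,0],[-0.9,2.8,0,0,0],[-0.9,2.8,0,0,0]]]'
```

```text
time_s: 6.68
eef_pos: [0.5448, 0.058, 0.0468]
eef_rot: [0.0, -0.159, 0.987, -0.001]
wrist_force: [-2.9, -5.2, 9.1]
opening: 0.002
time_s: 7.05
eef_pos: [0.542, 0.0665, 0.0467]
eef_rot: [0.0, -0.159, 0.987, -0.001]
wrist_force: [-2.6, -5.5, 9.7]
opening: 0.001
```

Run:
```python
from h import *
c=imaging.camera("scene"); save(cv2.resize(c["img"][110:240,190:330],(560,520)),"s2.png")
```

```text
(no output)
```

View pics/s2.png

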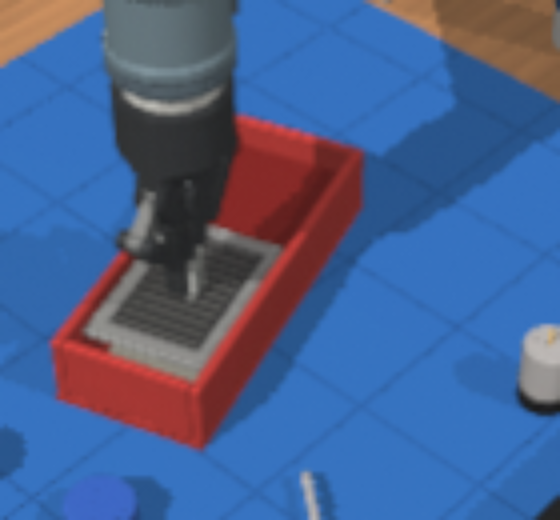

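The cover follows: a gap has opened at its near end (crop ~(110,350)).

```bash
python3 -m pendant '[[[-0.9,2.8,-0.2,0,0],[-1.6,4.7,0,0,0],[-1.6,4.7,0,0,0],[-1.6,4.7,0,0,0]]]'; python3 -m pendant '[[[-1.6,4.7,0,0,0],[-1.6,4.7,0,0,0],[-1.6,4.7,0,0,0],[-1.6,4.7,0,0,0]]]'
```

```text
time_s: 7.6
eef_pos: [0.5365, 0.0834, 0.0466]
eef_rot: [0.0, -0.159, 0.987, -0.001]
wrist_force: [-2.2, -5.8, 9.4]
opening: -0.001
time_s: 8.1
eef_pos: [0.5302, 0.1023, 0.0467]
eef_rot: [0.001, -0.159, 0.987, -0.001]
wrist_force: [-2.1, -4.4, 9.4]
opening: 0.001
```

```bash
python3 -m pendant '[[[-1.6,4.7,0,0,0],[-1.6,4.7,0,0,0],[-1.6,4.7,0,0,0],[-1.6,4.7,0,0,0]]]'; python3 -m pendant '[[[-1.6,4.7,0,0,0],[-1.6,4.7,0,0,0],[-1.6,4.7,0,0,0],[-1.6,4.7,0,0,0]]]'; python3 -m pendant '[[[-1.6,4.7,0,0,0],[-1.6,4.7,0,0,0],[-1.6,4.7,0,0,0]]]'
```

```text
time_s: 8.6
eef_pos: [0.524, 0.1212, 0.0467]
eef_rot: [0.001, -0.159, 0.987, -0.001]
wrist_force: [-2.6, -5.0, 9.5]
opening: 0.003
time_s: 9.1
eef_pos: [0.5178, 0.1401, 0.0468]
eef_rot: [0.001, -0.159, 0.987, -0.001]
wrist_force: [-1.3, -5.6, 9.3]
opening: -0.002
time_s: 9.48
eef_pos: [0.5131, 0.1543, 0.0468]
eef_rot: [0.001, -0.159, 0.987, -0.001]
wrist_force: [-0.3, -4.7, 9.0]
opening: 0.002
```

```bash
python3 -m pendant '[[[-0.9,2.8,0,0,0],[-0.9,2.8,0,0,0],[-0.9,2.8,0,0,0]]]'; python3 -m pendant '[[[-0.9,2.8,0,0,0],[-0.6,1.9,0,0,0]]]'; python3 -m pendant '[[[-0.6,1.9,0,0,0],[-0.6,1.9,0,0,0]]]';  python3 - <<'E'
from h import *
c=imaging.camera("scene"); save(cv2.resize(c["img"][110:240,190:330],(560,520)),"s3.png")
E
```

```text
time_s: 9.85
eef_pos: [0.5104, 0.1627, 0.0468]
eef_rot: [0.001, -0.159, 0.987, -0.001]
wrist_force: [-1.4, -4.1, 8.6]
opening: 0.001
time_s: 10.1
eef_pos: [0.5097, 0.1673, 0.047]
eef_rot: [0.002, -0.159, 0.987, -0.001]
wrist_force: [1.4, -5.2, 8.1]
opening: -0.004
time_s: 10.35
eef_pos: [0.5087, 0.1711, 0.0471]
eef_rot: [0.002, -0.159, 0.987, -0.001]
wrist_force: [1.1, -5.3, 7.6]
opening: -0.001
```

View pics/s3.png

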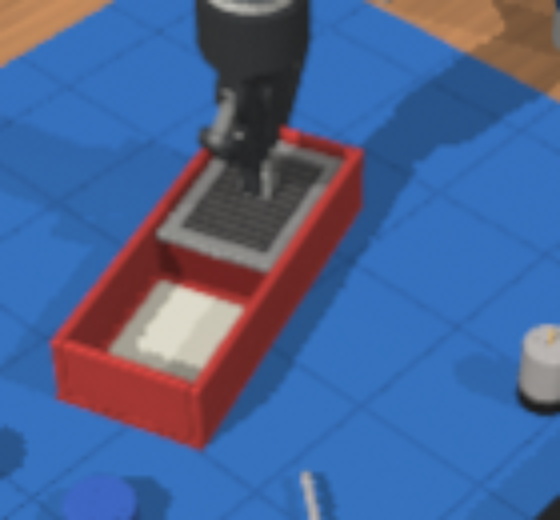

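```bash
python3 -m pendant '[[[0,0,10,0,0],[0,0,40,0,0],[5,-20,40,0,62],[13,-50,0,0,62],[13,-50,0,0,62],[13,-50,0,0,62],[13,-50,0,0,62],[13,-50,0,0,62]]]'; python3 -m pendant '[[[12,-50,0,0,62],[8,-22,-20,0,62],[0,0,-40,0,62],[0,0,0,0,62]]]'
python3 - <<'E'
from h import *
np.set_printoptions(precision=4,suppress=True)
c=imaging.camera("top"); a=c["img"].copy()
w=imaging.camera("wrist"); save(w["img"],"w1.png")
th=np.radians(18.3); Rm=np.array([[np.cos(th),-np.sin(th)],[np.sin(th),np.cos(th)]]); C=np.array([.529,.108])
save(cv2.resize(a[160:270,180:360],(720,440),interpolation=cv2.INTER_CUBIC),"t2.png")
for d in spotter.tip_of("wrist","wheel")[:4]: print(d["confidence"],cam2w(w,d["at"]))
H,S,V=cv2.split(cv2.cvtColor(w["img"],cv2.COLOR_RGB2HSV)); m=((H>24)&(H<40)&(S>130)&(V>120)); p=np.argwhere(m)[:,::-1]; q=(p.min(0)+p.max(0))/2; print(m.sum(),p.min(0),p.max(0),px2w(w,[q,p.mean(0)],.026))
print(monitor.get_obs()["eef_pos"],monitor.get_obs()["opening"])
ims=np.hstack([cv2.resize(a[160:270,180:360],(450,275),interpolation=cv2.INTER_CUBIC),cv2.resize(w["img"],(350,275))]); save(ims,"m1.png")
E
```

```text
time_s: 11.4
eef_pos: [0.5764, -0.0994, 0.1356]
eef_rot: [-0.0, -0.159, 0.987, 0.0]
wrist_force: [1.0, 0.8, 0.7]
opening: 0.726
time_s: 11.9
eef_pos: [0.5933, -0.1687, 0.0719]
eef_rot: [-0.003, -0.158, 0.987, 0.003]
wrist_force: [-0.8, 0.7, -0.5]
opening: 0.727
0.93 [ 0.6476 -0.2557 -0.0006]
0.92 [ 0.6162 -0.085   0.0016]
0.6 [ 0.5964 -0.1732 -0.0011]
0.58 [ 0.5216 -0.125   0.0039]
1832 [227 186] [281 237] [[ 0.5954 -0.1743  0.026 ]
 [ 0.5951 -0.1743  0.026 ]]
[ 0.5971 -0.1699  0.077 ] 0.728502747269186
```

View pics/m1.png

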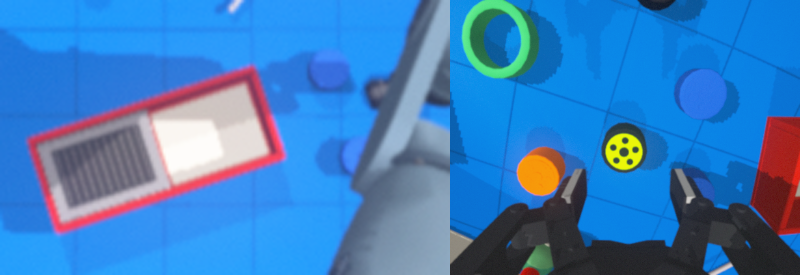

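Case: cover sits against the far end wall, bay open. Wrist view: lime hub at (625,150) between the jaws, orange and blue discs clear. Descend.

```bash
python3 -m pendant '[[[-1,-4,-20,0,62],[0,0,-30,0,62],[0,0,-12,0,62],[0,0,0,0,62]]]'; python3 -m pendant '[[[0,0,-6,0,62],[0,0,0,0,62]]]'
```

```text
time_s: 12.55
eef_pos: [0.5948, -0.1737, 0.0127]
eef_rot: [-0.001, -0.159, 0.987, 0.001]
wrist_force: [0.9, 0.4, 0.3]
opening: 0.729
time_s: 12.8
eef_pos: [0.5957, -0.1742, 0.008]
eef_rot: [0.0, -0.159, 0.987, -0.0]
wrist_force: [-0.2, -0.5, -0.1]
opening: 0.727
```

```bash
python3 -m pendant '[[[0,0,-2,0,62],[0,0,0,0,50],[0,0,0,0,46],[0,0,0,0,40],[0,0,0,0,30],[0,0,0,0,30],[0,0,0,0,30],[0,0,0,0,30]]]'; python3 -m pendant '[[[0,0,5,0,30],[0,0,20,0,30],[0,0,40,0,30],[0,0,40,0,30],[0,0,0,0,30],[0,0,0,0,30]]]'
```

```text
time_s: 13.8
eef_pos: [0.5958, -0.1742, 0.0062]
eef_rot: [0.0, -0.159, 0.987, -0.0]
wrist_force: [-0.6, 0.9, 5.8]
opening: 0.516
time_s: 14.55
eef_pos: [0.5952, -0.1739, 0.1109]
eef_rot: [0.0, -0.159, 0.987, -0.0]
wrist_force: [-0.2, 0.4, -0.3]
opening: 0.514
```

```bash
python3 -m pendant '[[[-5,24,0,0,30],[-10,45,0,0,30],[-10,45,0,0,30],[-10,45,0,0,30],[-8,40,0,0,30],[-4.5,25,0,0,30],[0,0,0,0,30],[0,0,0,0,30]]]'
python3 - <<'E'
from h import *
np.set_printoptions(precision=4,suppress=True)
w=imaging.camera("wrist"); print(monitor.get_obs()["eef_pos"],monitor.get_obs()["opening"])
s=imaging.camera("scene")
save(np.hstack([cv2.resize(w["img"],(400,300)),cv2.resize(s["img"][120:225,180:320],(400,300))]),"m2.png")
E
```

```text
time_s: 15.55
eef_pos: [0.5472, 0.0502, 0.1099]
eef_rot: [-0.001, -0.159, 0.987, 0.0]
wrist_force: [0.2, -0.0, -1.0]
opening: 0.516
[0.5475 0.0497 0.1101] 0.5141659111549023
```

View pics/m2.png

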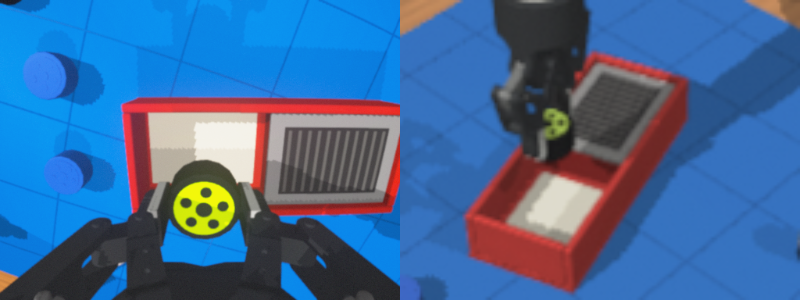

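The wheel may be tilted in the grip, because the hub seems to face the cameras. I'll measure the tilt.

```bash
cat > tilt.py <<'E'
from h import *
from scipy.optimize import least_squares
np.set_printoptions(precision=4,suppress=True)
def lime(c,roi=None):
    H,S,V=cv2.split(cv2.cvtColor(c["img"],cv2.COLOR_RGB2HSV)); m=((H>24)&(H<40)&(S>110)&(V>90)).astype(np.uint8)
    n,l,st,ce=cv2.connectedComponentsWithStats(cv2.morphologyEx(m,cv2.MORPH_CLOSE,np.ones((7,7))))
    if roi: st[[i for i in range(n) if not (roi[0]<ce[i][0]<roi[1] and roi[2]<ce[i][1]<roi[3])],4]=0
    i=1+st[1:,4].argmax(); h=cv2.convexHull(np.argwhere(l==i)[:,::-1].astype(np.int32)).astype(np.float32)
    return h,cv2.fitEllipse(h),st[i,4]
if __name__=="__main__":
    o=monitor.get_obs(); q=o["eef_rot"]; Rt=R.from_quat([q[1],q[2],q[3],q[0]]).as_matrix(); T=o["eef_pos"]
    w=imaging.camera("wrist"); h,e,a=lime(w); print("wrist ellipse",e,a)
    # camera viewing direction
    print("cam z",rot(w)[:,2],w["origin"])
    pts=h.reshape(-1,2); t=np.linspace(0,2*np.pi,120)
    def circ(p,r):
        ax=Rt@R.from_rotvec([0,p[3],0]).as_matrix()@R.from_rotvec([p[4],0,0]).as_matrix()
        c0=T+Rt@np.array(p[:3])
        return c0+r*(np.cos(t)[:,None]*ax[:,0]+np.sin(t)[:,None]*ax[:,1])
    for r in (.0165,.0175,.0185):
        def f(p):
            u=w2px(w,circ(p,r)); return np.r_[np.min(np.linalg.norm(pts[:,None]-u[None],axis=2),axis=1), np.array([p[1]*300,p[4]*20])]
        for t0 in (-.8,0,.8):
            s=least_squares(f,[0,0,-.02,t0,0],diff_step=1e-4); print(r,t0,s.x,s.cost)
E
python3 tilt.py
```

```text
wrist ellipse ((260.6175842285156, 266.11151123046875), (69.64700317382812, 79.78439331054688), 89.47856903076172) 3731
cam z [ 0.2835  0.0938 -0.9544] [0.4748 0.0244 0.2536]
0.0165 -0.8 [ 0.0099 -0.0007 -0.0323 -1.0813  0.0113] 5.550222412728365
0.0165 0 [ 0.0088 -0.0009 -0.0342  0.004  -0.0037] 5.215437812569487
0.0165 0.8 [ 0.0087 -0.0009 -0.034  -0.0009 -0.0025] 5.343806680820032
0.0175 -0.8 [ 0.0061 -0.0007 -0.0261 -1.0964 -0.0061] 5.706183988206295
0.0175 0 [ 0.0046 -0.0008 -0.0276  0.0049  0.004 ] 5.632907857522514
0.0175 0.8 [ 0.0045 -0.0008 -0.0274 -0.0003  0.0035] 5.654764108002327
0.0185 -0.8 [ 0.0018 -0.0008 -0.0189 -1.0829 -0.0091] 5.689833513768831
0.0185 0 [ 0.0005 -0.0008 -0.0209  0.0029  0.0029] 5.6201228041877975
0.0185 0.8 [ 0.0004 -0.0008 -0.0205 -0.0054 -0.0216] 5.902870393690916
```

Run:
```python
from tilt import *
o=monitor.get_obs(); q=o["eef_rot"]; Rt=R.from_quat([q[1],q[2],q[3],q[0]]).as_matrix(); T=o["eef_pos"]
s=imaging.camera("scene"); h,e,a=lime(s,(180,320,120,225)); print("scene hull",h.reshape(-1,2).min(0),h.reshape(-1,2).max(0),a)
t=np.linspace(0,6.28,100)
im=s["img"].copy(); im=cv2.resize(im[120:225,180:320],(840,630),interpolation=cv2.INTER_CUBIC)
for p,al,col in (([.0005,-.0008,-.0209],0,(255,0,255)),([.0018,-.0008,-.0189],-1.08,(0,255,255))):
    ax=Rt@R.from_rotvec([0,al,0]).as_matrix()
    u=w2px(s,T+Rt@np.array(p)+.0185*(np.cos(t)[:,None]*ax[:,0]+np.sin(t)[:,None]*ax[:,1])); print(al,u.min(0),u.max(0), "normal",-ax[:,2])
    cv2.polylines(im,[((u-[180,120])*6+3).astype(int)],True,col,1)
save(im[100:400,150:550],"o1.png")
```

```text
scene hull [230. 158.] [238. 168.] 74
0 [222.0656 157.1578] [236.8114 166.9139] normal [0.0005 0.0001 1.    ]
-1.08 [224.6436 156.5117] [233.3996 168.3573] normal [-0.8377 -0.2753  0.4717]
```

View pics/o1.png

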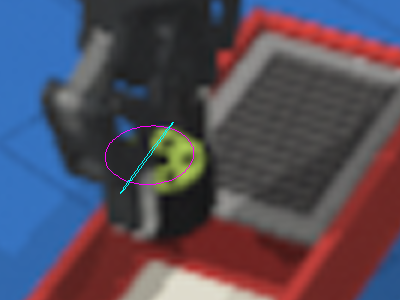

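Flat hypothesis (magenta) matches; the wheel is held level. Lower it into the bay.

```bash
python3 -m pendant '[[[0,0,-20,0,30],[0,0,-30,0,30],[0,0,-25,0,30],[0,0,-12,0,30],[0,0,-5,0,30],[0,0,0,0,30],[0,0,0,0,30]]]'; python3 -m pendant '[[[0,0,-2.5,0,30],[0,0,0,0,30],[0,0,0,0,30]]]'; python3 -m pendant '[[[0,0,-1,0,30],[0,0,0,0,30],[0,0,0,0,30]]]'
```

```text
time_s: 16.62
eef_pos: [0.5488, 0.0498, 0.0196]
eef_rot: [0.001, -0.159, 0.987, -0.0]
wrist_force: [0.4, 0.2, -0.2]
opening: 0.516
time_s: 17.0
eef_pos: [0.548, 0.05, 0.0162]
eef_rot: [0.0, -0.159, 0.987, -0.0]
wrist_force: [-0.6, -0.5, -0.6]
opening: 0.519
time_s: 17.38
eef_pos: [0.5479, 0.05, 0.0151]
eef_rot: [-0.0, -0.159, 0.987, 0.0]
wrist_force: [-0.3, 0.2, -1.6]
opening: 0.517
```

```bash
python3 -m pendant '[[[0,0,-1,0,30],[0,0,0,0,30]]]'; python3 -m pendant '[[[0,0,-1,0,30],[0,0,0,0,30]]]'; python3 -m pendant '[[[0,0,-0.7,0,30],[0,0,0,0,30]]]'
```

```text
time_s: 17.62
eef_pos: [0.5478, 0.05, 0.014]
eef_rot: [-0.0, -0.159, 0.987, 0.0]
wrist_force: [-0.8, 0.2, -0.6]
opening: 0.518
time_s: 17.88
eef_pos: [0.5478, 0.05, 0.013]
eef_rot: [-0.0, -0.159, 0.987, 0.0]
wrist_force: [-0.7, -0.1, -0.3]
opening: 0.518
time_s: 18.12
eef_pos: [0.5479, 0.0499, 0.0124]
eef_rot: [-0.0, -0.159, 0.987, 0.0]
wrist_force: [0.1, 0.8, -1.6]
opening: 0.515
```

```bash
python3 -m pendant '[[[0,0,-0.6,0,30],[0,0,0,0,30]]]'; python3 -m pendant '[[[0,0,-0.4,0,30],[0,0,0,0,30]]]'
```

```text
time_s: 18.38
eef_pos: [0.548, 0.0499, 0.0122]
eef_rot: [-0.0, -0.159, 0.987, -0.0]
wrist_force: [-2.3, -0.0, 5.2]
opening: 0.516
time_s: 18.62
eef_pos: [0.548, 0.0499, 0.0122]
eef_rot: [-0.0, -0.159, 0.987, -0.0]
wrist_force: [-4.0, -0.7, 8.4]
opening: 0.513
```

```bash
python3 -m pendant '[[[0,0,0.6,0,46],[0,0,0,0,50],[0,0,0,0,55],[0,0,0,0,58],[0,0,0,0,58]]]'; python3 -m pendant '[[[0,0,5,0,58],[0,0,15,0,58],[0,0,30,0,58],[0,0,40,0,58],[-12,36,10,0,0],[-15,47,0,0,0],[-12,36,0,0,0],[0,0,0,0,0]]]'
python3 - <<'E'
from h import *
np.set_printoptions(precision=4,suppress=True)
c=imaging.camera("top"); s=imaging.camera("scene"); print(monitor.get_obs()["eef_pos"])
save(np.hstack([cv2.resize(c["img"][180:255,185:285],(400,300)),cv2.resize(s["img"][120:225,180:320],(400,300))]),"m3.png")
E
```

```text
time_s: 19.25
eef_pos: [0.5479, 0.0499, 0.0119]
eef_rot: [-0.0, -0.159, 0.987, 0.0]
wrist_force: [0.3, 0.6, 0.5]
opening: 0.685
time_s: 20.25
eef_pos: [0.5083, 0.1711, 0.1132]
eef_rot: [0.001, -0.16, 0.987, 0.0]
wrist_force: [1.1, 0.2, 0.2]
opening: -0.001
[0.5093 0.169  0.113 ]
```

View pics/m3.png

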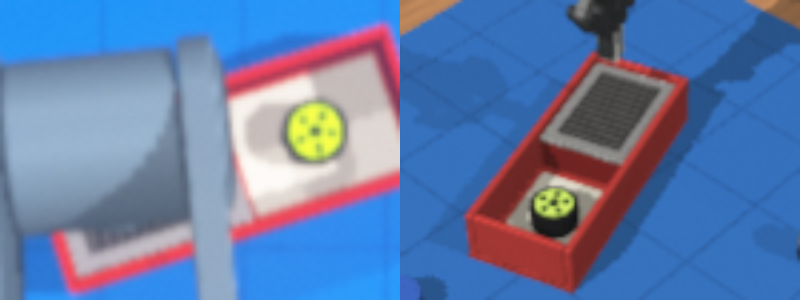

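Wheel is flat in the bay, cover still open. Now I press again and close.

```bash
python3 -m pendant '[[[0,-2,-30,0,0],[0,0,-22,0,0],[0,0,-8,0,0],[0,0,0,0,0],[0,0,0,0,0]]]'; python3 -m pendant '[[[0,0,-2,0,0],[0,0,0,0,0]]]';  python3 -m pendant '[[[0,0,-1,0,0],[0,0,0,0,0]]]'; python3 -m pendant '[[[0,0,-1,0,0],[0,0,0,0,0]]]'
```

```text
time_s: 20.98
eef_pos: [0.5099, 0.1667, 0.0531]
eef_rot: [0.001, -0.158, 0.987, -0.0]
wrist_force: [0.1, -0.1, -0.1]
opening: -0.002
time_s: 21.22
eef_pos: [0.5091, 0.167, 0.0504]
eef_rot: [0.0, -0.159, 0.987, -0.0]
wrist_force: [0.5, 0.4, 0.4]
opening: 0.003
time_s: 21.48
eef_pos: [0.509, 0.167, 0.0491]
eef_rot: [0.0, -0.159, 0.987, 0.0]
wrist_force: [0.5, -0.4, 0.0]
opening: 0.001
time_s: 21.72
eef_pos: [0.509, 0.167, 0.0482]
eef_rot: [0.0, -0.159, 0.987, 0.0]
wrist_force: [-1.6, -0.2, 3.4]
opening: -0.001
```

```bash
python3 -m pendant '[[[0,0,-1,0,0],[0,0,0,0,0]]]'; python3 -m pendant '[[[0,0,-1,0,0],[0,0,0,0,0]]]';  python3 -m pendant '[[[0.6,-1.9,0,0,0],[0.9,-2.8,0,0,0],[0.9,-2.8,0,0,0],[1.6,-4.7,0,0,0]]]'
```

```text
time_s: 21.98
eef_pos: [0.5091, 0.167, 0.0474]
eef_rot: [0.0, -0.159, 0.987, 0.0]
wrist_force: [-3.2, -0.3, 7.0]
opening: -0.001
time_s: 22.22
eef_pos: [0.5091, 0.167, 0.0467]
eef_rot: [0.0, -0.159, 0.987, -0.0]
wrist_force: [-4.3, -0.6, 9.0]
opening: -0.001
time_s: 22.72
eef_pos: [0.5128, 0.1555, 0.0467]
eef_rot: [0.0, -0.159, 0.987, 0.001]
wrist_force: [-3.4, 3.8, 9.7]
opening: 0.001
```

```bash
python3 -m pendant '[[[1.6,-4.7,-0.1,0,0],[1.6,-4.7,0,0,0],[1.6,-4.7,0,0,0],[1.6,-4.7,0,0,0]]]'; python3 -m pendant '[[[1.6,-4.7,0,0,0],[1.6,-4.7,0,0,0],[1.6,-4.7,0,0,0],[1.6,-4.7,0,0,0]]]'; python3 -m pendant '[[[1.6,-4.7,0,0,0],[1.6,-4.7,0,0,0],[1.6,-4.7,0,0,0],[1.6,-4.7,0,0,0]]]'; python3 -m pendant '[[[1.6,-4.7,0,0,0],[1.6,-4.7,0,0,0],[1.6,-4.7,0,0,0],[1.6,-4.7,0,0,0]]]'
```

```text
time_s: 23.22
eef_pos: [0.5191, 0.1365, 0.0466]
eef_rot: [-0.0, -0.159, 0.987, 0.001]
wrist_force: [-3.7, 1.9, 9.1]
opening: -0.001
time_s: 23.72
eef_pos: [0.5252, 0.1177, 0.0465]
eef_rot: [-0.001, -0.159, 0.987, 0.001]
wrist_force: [-4.8, 2.8, 9.9]
opening: -0.005
time_s: 24.22
eef_pos: [0.5315, 0.0988, 0.0464]
eef_rot: [-0.001, -0.159, 0.987, 0.001]
wrist_force: [-5.7, 2.3, 9.1]
opening: -0.002
time_s: 24.72
eef_pos: [0.5377, 0.08, 0.0464]
eef_rot: [-0.001, -0.159, 0.987, 0.001]
wrist_force: [-6.6, 2.0, 10.0]
opening: -0.0
```

```bash
python3 -m pendant '[[[0.8,-4.8,0,0,0],[0.9,-4.8,0,0,0],[1.3,-4.8,0,0,0]]]'; python3 -m pendant '[[[1.4,-4.8,0,0,0],[0.9,-2.9,0,0,0],[0.9,-2.9,0,0,0]]]'; python3 -m pendant '[[[0.9,-2.9,0,0,0],[0.6,-1.9,0,0,0],[0.6,-1.9,0,0,0]]]'
```

```text
time_s: 25.1
eef_pos: [0.5422, 0.0657, 0.0469]
eef_rot: [0.001, -0.159, 0.987, 0.0]
wrist_force: [-1.4, 4.0, 8.4]
opening: 0.0
time_s: 25.48
eef_pos: [0.5457, 0.0552, 0.0469]
eef_rot: [0.001, -0.159, 0.987, 0.0]
wrist_force: [-1.5, 3.7, 8.1]
opening: -0.004
time_s: 25.85
eef_pos: [0.5475, 0.0489, 0.0469]
eef_rot: [0.001, -0.159, 0.987, 0.001]
wrist_force: [-1.2, 5.7, 8.9]
opening: -0.002
```

```bash
python3 -m pendant '[[[0.6,-1.9,-0.2,0,0],[0.6,-1.9,0,0,0]]]'; python3 -m pendant '[[[0.6,-1.9,0,0,0],[0.6,-1.9,0,0,0],[0,0,0,0,0]]]'; python3 -m pendant '[[[0,0,10,0,0],[0,0,40,0,0],[0,0,50,0,0],[-30,40,40,0,0],[-30,50,10,0,0],[-20,55,0,0,0],[-20,55,0,0,0],[0,0,0,0,0]]]';python3 - <<'E'
from h import *
c=imaging.camera("top"); s=imaging.camera("scene"); print(monitor.get_obs()["eef_pos"])
save(np.hstack([cv2.resize(c["img"][175:260,185:300],(400,300)),cv2.resize(s["img"][120:225,180:320],(400,300))]),"m4.png")
E
```

```text
time_s: 26.1
eef_pos: [0.5487, 0.0453, 0.0467]
eef_rot: [0.001, -0.159, 0.987, 0.001]
wrist_force: [-2.1, 6.1, 10.1]
opening: -0.001
time_s: 26.48
eef_pos: [0.55, 0.0413, 0.0467]
eef_rot: [0.001, -0.159, 0.987, 0.001]
wrist_force: [-1.7, 4.9, 8.9]
opening: -0.001
time_s: 27.48
eef_pos: [0.4481, 0.2423, 0.1949]
eef_rot: [-0.0, -0.161, 0.987, 0.0]
wrist_force: [0.8, 0.0, -0.6]
opening: -0.0
[0.44973963 0.23936184 0.19477072]
```

View pics/m4.png

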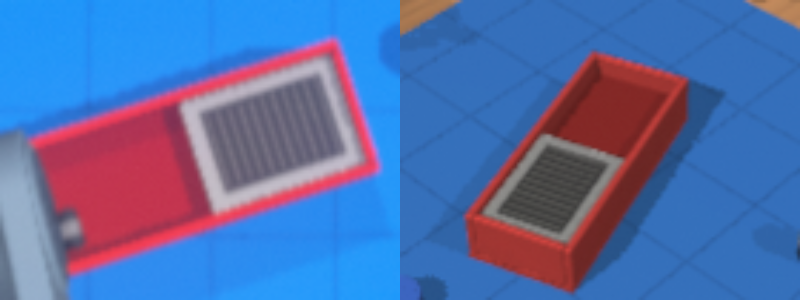

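Cover looks shut. I compare numerically with the first picture, then hand in.

Run:
```python
from h import *
s=imaging.camera("scene")["img"]; a=cv2.cvtColor(cv2.imread("pics/scene0.png"),cv2.COLOR_BGR2RGB)
g=lambda i:cv2.cvtColor(i,cv2.COLOR_RGB2GRAY).astype(np.float32)[160:212,200:272]
print(cv2.phaseCorrelate(g(a),g(s)),np.abs(g(a)-g(s)).mean(),np.abs(g(a)-g(s)).max())
d=cv2.absdiff(a,s).max(2)>40; n,l,st,ce=cv2.connectedComponentsWithStats(d.astype(np.uint8)); print([(x[4],c.round()) for x,c in zip(st,ce) if 15<x[4]<100000])
```

```text
((-0.2755660746661306, 0.26369008227845114), 0.9894848430352937) 3.1899037 77.0
[(np.int32(349), array([86.,  4.])), (np.int32(1812), array([130.,  18.])), (np.int32(4700), array([230.,  45.])), (np.int32(1831), array([344.,  29.])), (np.int32(146), array([285.,  28.])), (np.int32(493), array([296.,  31.])), (np.int32(589), array([54., 51.])), (np.int32(42), array([305.,  55.])), (np.int32(409), array([332.,  62.])), (np.int32(525), array([361.,  83.])), (np.int32(242), array([202.,  95.])), (np.int32(277), array([319., 108.])), (np.int32(471), array([184., 253.]))]
```

```bash
python3 -c "
from h import *
print(order.hand_in(), monitor.get_obs()['time_s'])"
```

```text
the job is handed in; nothing more can be done
the job is handed in; nothing more can be done
```

The job is handed in: the lime-hub wheel is in the bay and the cover is shut again, at about 28 s of the 69 s allowed. The hand-in reports no verdict.

- **Opening:** I felt the cover's top about 7 mm below the rail tops and dragged it open with 8–10 N. The pictures showed it against the far end wall.
- **Wheel:** I gripped the lime-hub wheel and checked in two camera views that it was held level. I lowered it until the floor pushed back with 5–8 N, then released it. The next picture showed it lying flat in the bay.
- **Closing:** I dragged the cover back the same way with 8–10 N, past its stop until the fingertip slipped. The highest press force I read was 10.1 N, but I only have readings at the end of each move.

**Last checks:**
- The cover is within 0.4 pixels (about 1 mm) of where it was when shut at the start, on the shut side.
- Besides the arm's own changes at the top of the scene picture, the only large difference is the wheel missing from its old spot, so nothing else there appears to have moved.
- The arm was clear of everything, at 0.19 m height.

**Disagreement:** my estimate of the case's angle was slightly off. While closing, sideways force on the fingertip rose to 6.6 N, so I corrected the direction for the last part.

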